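# Gauge the connector jig and hold the rod up to the reading light

### The job

First turn the dial of the reading light box to its red mark. Then take the gauge rod by its blue handle, push its steel tip down the sloping brass guide tube until the red collar stops on the tube's mouth, and draw it right out again. Finish while still holding the rod, level and still, its tip about 4 cm above the middle of the white light pad and touching nothing; do not knock the other things on the bench about.

Things in the scene. Friction and masses are not known exactly. Their poses are not given: they have to be found in the camera images.
- light_box: cream reading light box, 150 (x) x 200 (y) x 60 high, fixed; its place and yaw vary. Origin at the centre of its underside, z up. Round white light pad on its +y half, black dial on its -y half
- pad (a point): centre of the top of the white light pad (50 mm across), 62 mm above the table; box point (0, 52, 62) mm
- dial (a joint): angle of the black dial in rad, 0 to 3.0, grows clockwise seen from above. At 0 the dial's white pointer line points along the box's -x; at angle a it points along (-cos a, sin a) in the box's x, y. Dark scale lines every 0.3 rad; the long red mark is at 1.8. Starts at 0.4 to 1.0, stays where it is left (friction 0.03 N m)
- dial_grip (a point): point on the dial's vertical axis at the height to grip, 37 mm above the box top (97 mm above the table), box x 0, y -42 mm. The grip is an upright bar 14 mm thick and 42 mm long, its length along the pointer line, from 14 to 44 mm above the box top, on a flange of 22 mm radius
- jig: fixed jig: aluminium base plate 200 x 90 x 12 mm, black 50 mm connector housing at its low -x end, sloping brass guide tube. Origin on the table directly below the centre of the tube's mouth, z up; the tube rises towards the jig's +x. The plate runs from x -170 to +30 mm. Place and yaw vary
- guide: brass guide tube with the connector housing at its foot. Origin at the centre of the tube's mouth, 115 mm above the table; its z points out of the mouth along the tube, 30 degrees above horizontal towards the jig's +x (its y is horizontal). Tube outside diameter 24 mm, bore 13 mm, bore open for 119 mm down from the mouth
- cradle: fixed dark cradle, base 200 x 70 x 10 mm with two steel forks (8 mm thick, at x -70 and +85 mm) that hold the rod level with its axis 60 mm above the table, along the cradle's x, tip to -x. Origin at the centre of its underside. The forks reach 68 and 63 mm above the table; lift the rod straight up. Place and yaw vary
- rod: gauge rod, about 0.11 kg, loose in the cradle. Origin on its axis at the collar's stop face (the side towards the tip); x runs along the axis from tip to handle, z is up as it lies. Steel rod 8 mm diameter from x -110 (tip, tapered to 4 mm diameter over the last 8 mm) to 0; red collar 23 mm diameter from x 0 to 8; blue handle 16 mm wide (y) x 18 mm high (z) from x 8 to 98 mm. Seated in the tube, its origin coincides with the guide's origin and its x with the guide's z
- tip (a point): end of the rod's tip, rod point (-110, 0, 0) mm
- grip (a point): middle of the blue handle's grip, rod point (50, 0, 0) mm; 16 mm wide, grasp across it from above, both cradle forks clear of it
- spool: bystander: spool 60 mm across, 42 mm high, upright; origin under its centre
- screwdriver: bystander: orange screwdriver lying near the robot, about 200 mm long
- can: bystander: upright can 52 mm across, 140 mm high; origin under its centre
- jar: bystander: amber jar 50 mm across, 50 mm high; origin under its centre
- meter: bystander: yellow hand meter 140 x 75 x 34 mm, lying; origin under its centre
- parts_tray: bystander: green parts tray 100 x 80 x 30 mm; origin under its centre
- connector: bystander: small black connector 34 x 22 x 14 mm; origin under its centre

How it is judged (in metres and radians):
On the way, in this order (a step that is already met when the one before it is completed fails the run):
1. the dial stands at its red mark (1.8 rad within 0.15) and is still (value of joint dial between 1.65 and 1.95 rad and velocity of joint dial between -0.05 and 0.05 rad/s), for 0.3 s.
2. the rod is in the tube with its collar on the mouth (gap under 3 mm) (z of rod in the frame of guide below 0.003 m and distance between rod and guide below 0.006 m and angle between the x axis of rod and the z axis of guide, either way round below 0.08 rad), for 0.2 s.
3. the rod is drawn out: its tip is out of the tube and over 20 mm from the mouth, held by the fingers (z of tip in the frame of guide above 0.005 m and distance between tip and guide above 0.02 m and contact force between the fingers and rod above 1 N), for 0.1 s.
At the end, for the whole second after the job is handed in: The rod is held in the fingers, still (under 20 mm/s), its axis level within 0.12 rad (7 degrees), its tip within 20 mm of the pad's centre seen from above and 15 to 75 mm above it, touching neither box, jig, cradle nor any bystander; the dial is at 1.8 rad within 0.15 (value of joint dial between 1.65 and 1.95 rad and angle between rod's own x axis and vertical between 1.45 and 1.69 rad and horizontal distance between tip and pad below 0.02 m and z of tip in the frame of pad between 0.015 and 0.075 m and contact force between the fingers and rod above 1 N and linear speed of rod below 0.02 m/s and contact force between rod and light_box below 0.1 N and contact force between rod and jig below 0.1 N and contact force between rod and cradle below 0.1 N and contact force between rod and spool below 0.1 N and contact force between rod and screwdriver below 0.1 N and contact force between rod and can below 0.1 N and contact force between rod and jar below 0.1 N and contact force between rod and meter below 0.1 N and contact force between rod and parts_tray below 0.1 N and contact force between rod and connector below 0.1 N); the arm keeps its last pose, push and grip.
It fails at once if a bystander is moved more than 30 mm (distance of any of spool, screwdriver, can, jar, meter, parts_tray, connector from where it was at the start of the episode above 0.03 m).
It also fails if it takes over 61 s, if anything falls off the work surface, if the arm or the gripper's body presses on something with over 40 N, if the wrist force passes 120 N, or if a joint passes its speed limit or range.

### The arm

A 6-joint arm with a two-finger parallel gripper is mounted at the origin on the work surface. World frame = base frame: x ahead of the robot, y to its left, z up, the work surface at z = 0. Lengths are in mm, angles in rad, forces in N, time in s.
With the tool pointing down it reaches from about 350 to 875 mm from the base axis. Payload 4.2 kg.
Tool frame: the origin (TCP) lies at the very end of the fingers, on their centre line; the grasp point (between the pads) lies 19 mm behind it; z points along the fingers, y is the direction in which the jaws open and shut (so a half turn about z gives the same grasp; the last joint's range is limited). The gripper opens to 85 mm and grips with 20 to 120 N. Pads are 22 mm wide; open, the fingers measure 114 mm over their backs; the gripper's body (76 mm by 85 mm) begins 54 mm behind the grasp point. The pads swing forward as they close: fully open they stand 13 mm farther back than shut.
Start: joints at [-1.039, 0.385, 0.008, 0, -1.194, -0.259], TCP at [168.41, -601.862, 231.312] pointing down, gripper open.
Joint ranges: [-3.14, 3.14], [-1.21, 2.06], [-1.07, 1.41], [-3.16, 2.05], [-2.99, -0.16], [-3.1, 3.1]. Speed limits (rad/s): [2.79, 2.79, 3.14, 3.14, 3.14, 3.14].

### API

Orientations are given as a unit quaternion [x, y, z, w].
In Python, from bench import arm, optics, job gives the robot as it stands.
- The arm moves only by the tool send_rows, never from a script. Its argument "steps" is a list that holds one entry, the list of rows, each a list of 5 numbers: the shift along the tool's x, y, z in cm, then the turn about the tool's z in rad, then the opening, from 0 (shut) to 1 (fully open). A call has 1 to 10 rows; each row shifts and turns the pose as measured when the row begins, along the tool's axes as they then stand; what a row does not reach is not made up. A row lasts 1/12 s, in which the tool goes at most 41.7 mm and 7.16 degrees, less where a joint would pass 70% of its speed; a pose out of reach is approached as far as the arm can. A call with a gripper value outside its range is refused whole. The fingers move at their own pace and stop on an object; the grip force is fixed at half the most. Time passes only in rows, so rows that do not move let the fingers close. It gives the time, the measured TCP pose, the force and the opening at its end, in the units of the state.
- arm.read_state(): the state, without advancing time (a new reading comes with each control period).
- optics.get_image(name): name is "scene" or "top" or "wrist"; returns (picture, depth): 400x640x3 uint8, blue, green, red; 400x640 float32, mm along the optical axis (not along the pixel's ray), 0 where there is no reading.
- optics.get_calibration(name): a dict with "K" (3x3 intrinsics, pixels), "k1" (the pictures are not rectified: a ray, as slopes to the right and down, at radius r is drawn at 1 + k1 r^2 times it, then the intrinsics apply), "rvec" (rotation vector, rad) and "tvec" (3), from world to camera coordinates, as OpenCV has them; the wrist camera has in their place "hand_eye" (4x4, takes a point from camera to tool coordinates, whose origin is the TCP and whose axes are the flange's). Camera axes: x right, y down, z forward; pixel columns grow to the right and rows downward; lengths in mm; the calibration is good to about 2 mm. A picture is of the moment at which its call begins: read the wrist's pose just before it. get_calibration takes no time and is no camera call.
- job.job_done(): hands the job in, once; it reports no verdict.
The state is a dict: "clock": time; "joints": joint angles; "joint_vel": joint speeds; "joint_efforts": joint torques, N m; "position": TCP position; "ee_rot": TCP orientation; "contact_force": force on the tool from outside, world axes, zero at the start; "wrist_torque": the same for the moment, N m; "gripper_width": finger opening in mm.
Only numpy, scipy, OpenCV 4.12 (cv2) and the standard library are available. Lean on these libraries where they do the work, as an engineer would, in place of code of your own. Each camera call takes 0.05 s, during which the arm holds its last target. There are 200 camera calls.

## Working session

There is one attempt and no reset: what is moved stays moved. The work goes in short steps, Python scripts to look and compute and a tool call to move; the robot and the scene stay as the last step left them, time stands still between calls to the robot, and variables do not carry over. Pictures are saved under pics/ and viewed, about 8 in all and at most 12, crops included, and the job is handed in when it is done.

Besides the shell and the picture viewer there is one more tool, called after "Request:" in YAML: its name, and indented under it one key for each argument. send_rows: Moves the arm, as the interface text tells. Its arguments: {"type":"object","properties":{"steps":{"type":"array","items":{"type":"array","items":{"type":"array","items":{"type":"number"}}}}},"required":["steps"]}

```bash
mkdir -p pics; ls
cat > h.py <<'E'
import numpy as np, cv2
from bench import arm, optics, job
from scipy.spatial.transform import Rotation as R
def cam(name, st=None):
    c=optics.get_calibration(name); K=np.array(c["K"],float)
    if name=="wrist":
        T=np.eye(4); T[:3,:3]=R.from_quat(st["ee_rot"]).as_matrix(); T[:3,3]=st["position"]
        T=T@np.array(c["hand_eye"]); Rc=T[:3,:3]; o=T[:3,3]
    else:
        Rw=cv2.Rodrigues(np.array(c["rvec"],float))[0]; Rc=Rw.T; o=-Rw.T@np.array(c["tvec"],float).ravel()
    return K,float(c["k1"]),Rc,o
def rays(C,px):
    K,k1,Rc,o=C; p=np.array(px,float).reshape(-1,1,2)
    # k1 radial: drawn = ray*(1+k1 r^2)
    u=cv2.undistortPoints(p,K,np.array([k1,0,0,0,0.])).reshape(-1,2)
    return np.c_[u,np.ones(len(u))]@Rc.T
def onplane(C,px,z):
    d=rays(C,px); return C[3]+d*((z-C[3][2])/d[:,2])[:,None]
def proj(C,P):
    K,k1,Rc,o=C; q=(np.array(P,float).reshape(-1,3)-o)@Rc; u=q[:,:2]/q[:,2:]
    u=u*(1+k1*(u**2).sum(1,keepdims=True)); return u@K[:2,:2].T+K[:2,2]
def depthpts(C,px,dep):
    d=rays(C,px); return C[3]+d*np.array(dep)[:,None]
def tri(C1,p1,C2,p2):
    a=rays(C1,p1)[0];b=rays(C2,p2)[0]
    s=np.linalg.lstsq(np.c_[a,-b],C2[3]-C1[3],rcond=None)[0]
    A=C1[3]+a*s[0];B=C2[3]+b*s[1]; return (A+B)/2,np.linalg.norm(A-B)
E
python3 - <<'E'
from h import *
st=arm.read_state();print({k:np.round(v,3) for k,v in st.items()})
for n in("scene","top","wrist"):
    st=arm.read_state()
    im,d=optics.get_image(n);cv2.imwrite(f"pics/{n}0.png",im);np.savez(f"pics/{n}0.npz",im=im,d=d);C=cam(n,st);print(n,C[0][0,0],C[1],C[3].round(),C[2][:,2].round(2))
E
```

```text
pics
{'clock': np.float64(0.0), 'joints': array([-1.039e+00,  3.860e-01,  7.000e-03, -1.000e-03, -1.194e+00,
       -2.590e-01]), 'joint_vel': array([-0.001,  0.001, -0.   ,  0.   , -0.001, -0.   ]), 'joint_efforts': array([-0.0000e+00, -3.9229e+01,  1.8840e+01,  4.1860e+00, -5.0000e-03,
        0.0000e+00]), 'position': array([ 168.261, -601.317,  230.216]), 'ee_rot': array([-0.136,  0.991,  0.001, -0.   ]), 'contact_force': array([-0.272, -0.274, -0.535]), 'wrist_torque': array([ 0.05 , -0.015,  0.045]), 'gripper_width': np.float64(85.471)}
scene 425.77878250367144 -0.050051709057443904 [1284. -294.  846.] [-0.69  0.27 -0.67]
top 361.5085541184181 0.013298069796233117 [ 360.   -4. 1123.] [ 0.15 -0.   -0.99]
wrist 319.341222541132 -0.05226502318498821 [  94. -622.  372.] [ 0.29  0.08 -0.95]
```

View pics/top0.png

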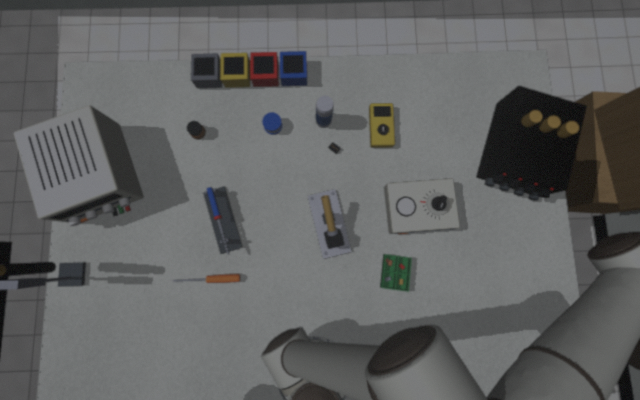

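View pics/scene0.png

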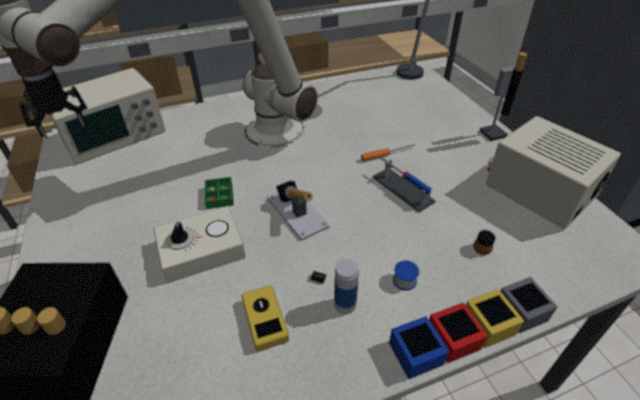

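The top view shows (image up = world +x, left = +y): box pad at (405,206), dial (440,203), tube mouth near (327,197), housing (332,240), rod handle (213,200), with the tip towards (226,240). The scene view agrees. I'll take coarse positions from the top camera first, then refine them with the wrist camera.

Run:
```python
from h import *
C=cam("top");z=np.load("pics/top0.npz");d=z["d"]
def f(n,p,h): print(n,onplane(C,[p],h)[0].round(), depthpts(C,[p],[d[p[1],p[0]]])[0].round())
f("pad",(405,206),62);f("dial",(440,203),104);f("mouth",(327,197),115);f("house",(332,240),50);f("handle",(213,200),65);f("rodtip",(226,244),60);f("can",(323,104),140);f("tray",(395,272),30)
for c in [(387,184),(457,179),(460,229),(390,233)]: f("boxc",c,60)
s=arm.read_state();print(R.from_quat(s["ee_rot"]).as_matrix().round(3)); print(np.array(optics.get_calibration("wrist")["hand_eye"]).round(2))
```

```text
pad [ 482. -284.   62.] [ 481. -283.   67.]
dial [ 483. -373.  104.] [ 483. -372.  104.]
mouth [508. -52. 115.] [506. -52. 125.]
house [389. -65.  50.] [388. -64.  74.]
handle [516. 282.  65.] [515. 280.  72.]
rodtip [386. 244.  60.] [386. 243.  64.]
can [773. -49. 140.] [773. -49. 140.]
tray [ 290. -249.   30.] [ 290. -250.   29.]
boxc [ 550. -235.   60.] [ 551. -236.   57.]
boxc [ 559. -445.   60.] [ 570. -469.    2.]
boxc [ 410. -440.   60.] [ 413. -465.    0.]
boxc [ 404. -235.   60.] [ 406. -247.    7.]
[[-0.963 -0.269 -0.001]
 [-0.269  0.963  0.002]
 [ 0.     0.002 -1.   ]]
[[   0.     -0.95   -0.3    76.61]
 [   1.      0.     -0.      0.51]
 [   0.     -0.3     0.95 -142.06]
 [   0.      0.      0.      1.  ]]
```

Request:
send_rows:
  steps:
    - [[-3.7,1.75,0,0,1],[-3.7,1.75,0,0,1],[-3.7,1.75,0,0,1],[-3.7,1.75,0,0,1],[-3.7,1.75,0,0,1],[-3.7,1.75,0,0,1],[-3.7,1.75,0,0,1],[-3.7,1.75,0,0,1],[-3.7,1.75,0,0,1],[-3.7,1.75,0,0,1]]

```text
clock: 0.98
position: [479.2, -331.2, 226.1]
ee_rot: [-0.128, 0.992, 0.004, -0.003]
contact_force: [-0.7, -0.8, 0.4]
gripper_width: 85.5
```

```bash
cat > look.py <<'E'
import sys
from h import *
n=sys.argv[1]; st=arm.read_state(); im,d=optics.get_image("wrist")
cv2.imwrite(f"pics/{n}.png",im); np.savez(f"pics/{n}.npz",im=im,d=d,p=st["position"],q=st["ee_rot"])
print(st["clock"],st["position"].round(1),R.from_quat(st["ee_rot"]).as_matrix().round(3).tolist(),st["joints"].round(2))
E
python3 look.py w1
```

```text
0.9833 [ 479.2 -331.2  226.1] [[-0.967, -0.254, -0.006], [-0.254, 0.967, 0.006], [0.004, 0.008, -1.0]] [-0.33  0.32 -0.1  -0.   -1.16 -0.98]
```

View pics/w1.png

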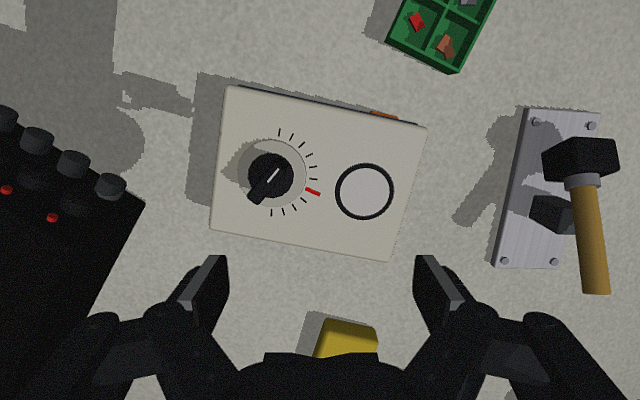

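The wrist view shows the pad ring at (364,191), dial near (272,177) with its white line pointing up-right, red mark (313,191), box corners around (228,85), (428,127), (390,262) and (210,229), and the tube mouth near (596,293).

```bash
cat > box.py <<'E'
from h import *
z=np.load("pics/w1.npz");im,d=z["im"],z["d"];C=cam("wrist",dict(position=z["p"],ee_rot=z["q"]))
def main():
    hsv=cv2.cvtColor(im,cv2.COLOR_BGR2HSV)
    # points from depth near z=60
    vv,uu=np.mgrid[60:280,190:440]; px=np.c_[uu.ravel(),vv.ravel()]; P=depthpts(C,px,d[vv,uu].ravel())
    s=(P[:,2]>45)&(P[:,2]<75); T=P[s]; print("top z med",np.median(T[:,2]))
    m=np.zeros(im.shape[:2],np.uint8); m[px[s][:,1],px[s][:,0]]=255
    m=cv2.morphologyEx(m,cv2.MORPH_CLOSE,np.ones((9,9)))
    c=max(cv2.findContours(m,0,2)[0],key=cv2.contourArea)
    Q=onplane(C,c.reshape(-1,2),60)[:,:2]; r=cv2.minAreaRect(Q.astype(np.float32)); print("rect",r)
    # pad ring
    g=cv2.cvtColor(im,cv2.COLOR_BGR2GRAY); k=(g<60).astype(np.uint8)*255; k[:,:330]=0;k[:150]=0;k[235:]=0;k[:,400:]=0
    c=max(cv2.findContours(k,0,2)[0],key=cv2.contourArea); e=cv2.fitEllipse(c);print("pad px",e,onplane(C,[e[0]],61)[0],onplane(C,[e[0]],62)[0])
    # red mark
    red=(((hsv[...,0]<8)|(hsv[...,0]>172))&(hsv[...,1]>140)&(hsv[...,2]>80)); red[:,:295]=0;red[:,330:]=0;red[:170]=0;red[210:]=0
    y,x=np.nonzero(red); print("red",onplane(C,[(x.mean(),y.mean())],60)[0],len(x))
    # top cap of dial
    dz=(P[:,2]>95)&(P[:,2]<115)&(px[:,0]<300); D=P[dz]; print("bar top",dz.sum(),np.median(D[:,2]),D.mean(0)); print(cv2.minAreaRect(D[:,:2].astype(np.float32)))
    # white line on the bar
    w=(g>130); w[:,:262]=0;w[:,285:]=0;w[:165]=0;w[188:]=0
    n,l,stt,ce=cv2.connectedComponentsWithStats(w.astype(np.uint8))
    for i in range(1,n):
        if stt[i,4]<8: continue
        y,x=np.nonzero(l==i); L=onplane(C,np.c_[x,y],104)[:,:2]; u=np.linalg.svd(L-L.mean(0))[2][0]; print("white",len(x),ce[i],L.mean(0),u,np.degrees(np.arctan2(u[1],u[0])))
main()
E
python3 box.py
python3 - <<'E'
from h import *
im=cv2.imread("pics/w1.png");cv2.imwrite("pics/w1c.png",cv2.resize(im[120:240,210:410],None,fx=4,fy=4,interpolation=cv2.INTER_CUBIC))
E
```

```text
top z med 59.5891209707751
rect ((480.916748046875, -335.79168701171875), (149.42042541503906, 196.84844970703125), 2.8489091396331787)
pad px ((363.79095458984375, 191.201171875), (55.141441345214844, 58.26291275024414), 66.17906188964844) [ 479.73509806 -284.33708884   61.        ] [ 479.49476885 -284.55414689   62.        ]
red [ 493.08080099 -334.45181065   60.        ] 56
bar top 766 103.10059080365815 [ 483.44383445 -377.10036311  102.87263676]
((484.67584228515625, -377.5199279785156), (14.05859088897705, 41.70072555541992), 64.06389617919922)
white 32 [272.59375 174.875  ] [ 475.10647042 -372.85034406] [ 0.89751406 -0.44098585] -26.166799187838095
```

View pics/w1c.png

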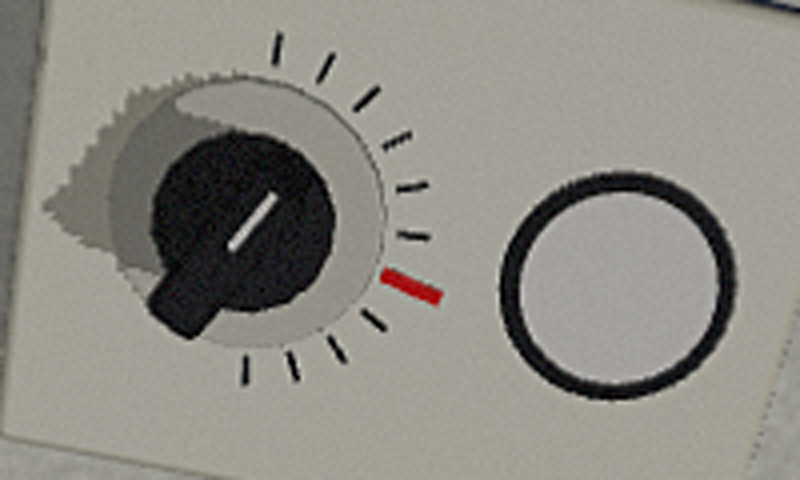

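Box centre is (481,-336), yaw 3°, top at 59.6. Dial axis is (483.5,-377.5) with its top at 103; two cues (white line, bar) put it at about 0.51 rad. Next I align the jaws over it.

Request:
send_rows:
  steps:
    - [[0.38,-2.3,0,0,1],[0.38,-2.3,0,0,1],[0,0,0,0.12,1],[0,0,0,0.12,1],[0,0,0,0.12,1],[0,0,0,0.12,1],[0,0,0,0.12,1],[0,0,0,0.11,1],[0,0,0,0,1]]

```text
clock: 1.78
position: [493.2, -370.0, 220.4]
ee_rot: [0.231, 0.973, 0.004, -0.006]
contact_force: [-0.1, 0.1, -0.3]
gripper_width: 85.2
```

```bash
cat > go.py <<'E'
import sys
from h import *
# go.py x y z [yaw_of_tool_y_deg]: what to send, in tool axes (cm, rad)
s=arm.read_state();M=R.from_quat(s["ee_rot"]).as_matrix();t=np.array([float(a) for a in sys.argv[1:4]])
print("clk",s["clock"],"pos",s["position"].round(1),"F",s["contact_force"].round(1),"w",s["gripper_width"].round(1),"j",s["joints"].round(2))
yaw=np.degrees(np.arctan2(M[1,1],M[0,1]));print("tool y at",yaw.round(1),"z",M[:,2].round(4))
print("shift cm",((t-s["position"])@M/10).round(2))
if len(sys.argv)>4: print("turn",np.radians((yaw-float(sys.argv[4])+180)%360-180).round(3))
E
python3 go.py 483.5 -377.5 80 64
python3 - <<'E'
from h import *
z=np.load("pics/top0.npz");C=cam("top");d=z["d"];vv,uu=np.mgrid[60:260:2,430:600:2]
P=depthpts(C,np.c_[uu.ravel(),vv.ravel()],d[vv,uu].ravel());s=(P[:,2]>20)&(P[:,1]<-445)&(P[:,1]>-700)&(P[:,0]<700)&(P[:,0]>350);print(P[s].min(0),P[s].max(0), P[s&(P[:,2]>110)][:,1].max() if (s&(P[:,2]>110)).any() else 0)
E
```

```text
[ 351.01519643 -699.70368327   20.53046775] [ 699.96343954 -468.42842199  525.95261918] -468.4284219936816Traceback (most recent call last):
  File "go.py", line 5, in <module>
    print("clk",s["clock"],"pos",s["position"].round(1),"F",s["contact_force"].round(1),"w",s["gripper_width"].round(1),"j",s["joints"].round(2))
                                                                                            ^^^^^^^^^^^^^^^^^^^^^^^^
AttributeError: 'float' object has no attribute 'round'
```

```bash
sed -i 's/s\["gripper_width"\].round(1)/round(float(s["gripper_width"]),1)/' go.py; python3 go.py 483.5 -377.5 80 64; python3 look.py w2
```

```text
clk 1.7833 pos [ 493.2 -370.   220.4] F [-0.1  0.1 -0.3] w 85.2 j [-0.38  0.39 -0.02 -0.01 -1.18 -1.65]
tool y at 63.3 z [-0.0101  0.0111 -0.9999]
shift cm [ 0.33 -1.18 14.04]
turn -0.013
1.7833 [ 493.2 -370.   220.4] [[-0.893, 0.45, -0.01], [0.45, 0.893, 0.011], [0.014, 0.005, -1.0]] [-0.38  0.39 -0.02 -0.01 -1.18 -1.65]
```

Request:
send_rows:
  steps:
    - [[0.33,-1.18,0,0,1],[0,0,3,0,1],[0,0,3,0,1],[0,0,3,0,1],[0,0,0,0,1]]

```text
clock: 2.25
position: [483.4, -381.3, 130.3]
ee_rot: [0.223, 0.975, 0.003, -0.003]
contact_force: [-2.3, 0.6, -0.6]
gripper_width: 85.5
```

```bash
python3 go.py 483.5 -377.5 80 64
```

```text
clk 2.25 pos [ 483.4 -381.3  130.3] F [-2.3  0.6 -0.6] w 85.5 j [-0.41  0.46 -0.14 -0.01 -0.98 -1.61]
tool y at 64.2 z [-0.0041  0.0078 -1.    ]
shift cm [0.12 0.33 5.03]
turn 0.004
```

Request:
send_rows:
  steps:
    - [[0.1,0.33,2,0,1],[0,0,2.0,0,1],[0,0,1.0,0,1],[0,0,0,0,1]]

```text
clock: 2.58
position: [483.9, -380.8, 82.6]
ee_rot: [0.22, 0.976, 0.002, -0.001]
contact_force: [-0.1, 0.1, 0.3]
gripper_width: 85.4
```

```bash
python3 go.py 483.5 -377.5 80 64; python3 look.py w3
```

```text
clk 2.5833 pos [ 483.9 -380.8   82.6] F [-0.1  0.1  0.3] w 85.4 j [-0.41  0.51 -0.2  -0.   -0.87 -1.61]
tool y at 64.6 z [-0.0021  0.0041 -1.    ]
shift cm [0.18 0.28 0.26]
turn 0.01
2.5833 [ 483.9 -380.8   82.6] [[-0.903, 0.429, -0.002], [0.429, 0.903, 0.004], [0.004, 0.003, -1.0]] [-0.41  0.51 -0.2  -0.   -0.87 -1.61]
```

View pics/w3.png

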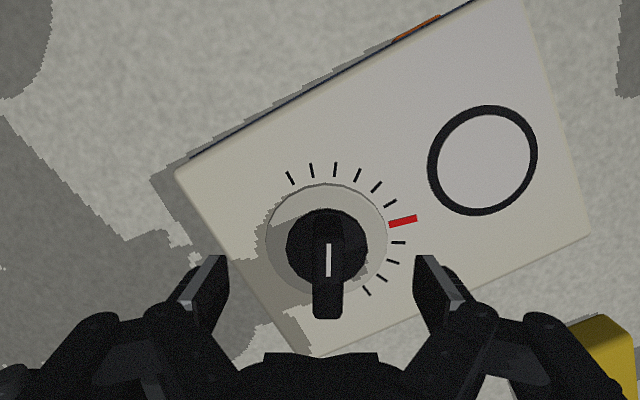

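The bar lies straight between the jaws, about 3 mm off centre. I'll correct that, close, and turn.

Request:
send_rows:
  steps:
    - [[0.18,0.28,0.1,0,1],[0,0,0,0,0],[0,0,0,0,0],[0,0,0,0,0],[0,0,0,0,0],[0,0,0,0,0],[0,0,0,0,0],[0,0,0,0,0]]

```text
clock: 3.3
position: [488.1, -379.5, 90.9]
ee_rot: [0.218, 0.976, -0.0, 0.006]
contact_force: [0.7, 0.6, -0.5]
gripper_width: 12.6
```

```bash
python3 go.py 483.5 -377.5 80 64
```

```text
clk 3.3 pos [ 488.1 -379.5   90.9] F [ 0.7  0.6 -0.5] w 12.6 j [-0.4   0.5  -0.19 -0.   -0.87 -1.61]
tool y at 64.8 z [ 0.0113 -0.0031 -0.9999]
shift cm [ 0.52 -0.02  1.08]
turn 0.013
```

Request:
send_rows:
  steps:
    - [[0,0,0,0.12,0],[0,0,0,0.12,0],[0,0,0,0.12,0],[0,0,0,0.12,0]]

```text
clock: 3.63
position: [487.1, -380.7, 90.9]
ee_rot: [0.452, 0.892, -0.0, 0.005]
contact_force: [-0.3, -0.6, 1.2]
gripper_width: 12.3
```

```bash
python3 go.py 483.5 -377.5 80 64
```

```text
clk 3.6333 pos [ 487.1 -380.7   90.9] F [-0.3 -0.6  1.2] w 12.3 j [-0.4   0.5  -0.19  0.   -0.87 -2.11]
tool y at 36.3 z [ 0.0085 -0.0049 -1.    ]
shift cm [ 0.48 -0.11  1.08]
turn -0.484
```

Request:
send_rows:
  steps:
    - [[0,0,0,0.12,0],[0,0,0,0.12,0],[0,0,0,0.12,0],[0,0,0,0.12,0],[0,0,0,0.12,0],[0,0,0,0.12,0],[0,0,0,0.06,0],[0,0,0,0,0]]

```text
clock: 4.3
position: [484.8, -381.2, 90.9]
ee_rot: [0.769, 0.64, -0.001, 0.003]
contact_force: [0.9, 1.0, -0.5]
gripper_width: 12.1
```

```bash
python3 go.py 483.5 -377.5 80 -10
```

```text
clk 4.3 pos [ 484.8 -381.2   90.9] F [ 0.9  1.  -0.5] w 12.1 j [-0.4   0.5  -0.2   0.01 -0.87 -2.93]
tool y at -10.5 z [ 0.0015 -0.0054 -1.    ]
shift cm [ 0.35 -0.19  1.09]
turn -0.008
```

Turn complete. I'll open, rise, and look at the dial.

Request:
send_rows:
  steps:
    - [[0,0,0,0,1],[0,0,0,0,1],[0,0,0,0,1],[0,0,0,0,1],[0,0,-2,0,1],[0,0,-4,0,1],[0,0,-4,0,1],[0,0,-4,0,1],[0,0,-1,-0.12,1],[0,0,0,0,1]]

```text
clock: 5.13
position: [482.8, -380.7, 244.1]
ee_rot: [0.725, 0.689, -0.003, -0.001]
contact_force: [-0.6, -0.0, -0.8]
gripper_width: 85.4
```

```bash
python3 look.py w4
python3 - <<'E'
from h import *
z=np.load("pics/w4.npz");im,d=z["im"],z["d"];C=cam("wrist",dict(position=z["p"],ee_rot=z["q"]))
vv,uu=np.mgrid[0:400,0:640];px=np.c_[uu.ravel(),vv.ravel()];P=depthpts(C,px,d.ravel())
s=(P[:,2]>95)&(P[:,2]<112)&(np.hypot(P[:,0]-483.5,P[:,1]+377.5)<30)&(d.ravel()>0);D=P[s];print(s.sum(),D.mean(0),cv2.minAreaRect(D[:,:2].astype(np.float32)))
g=cv2.cvtColor(im,cv2.COLOR_BGR2GRAY).ravel(); w=s&(g>110);L=P[w][:,:2];print(w.sum(),L.mean(0)); u=np.linalg.svd(L-L.mean(0))[2][0];print(np.degrees(np.arctan2(u[1],u[0])))
E
```

```text
5.1333 [ 482.8 -380.7  244.1] [[0.051, 0.999, -0.007], [0.999, -0.051, -0.003], [-0.003, -0.007, -1.0]] [-0.4   0.36  0.    0.01 -1.22 -2.79]
675 [ 485.39304151 -375.91763508  102.88014867] ((485.2833557128906, -377.0777587890625), (41.37665557861328, 13.97253131866455), 79.3839111328125)
34 [ 487.35194026 -366.33826578]
79.19961059888777
```

View pics/w4.png

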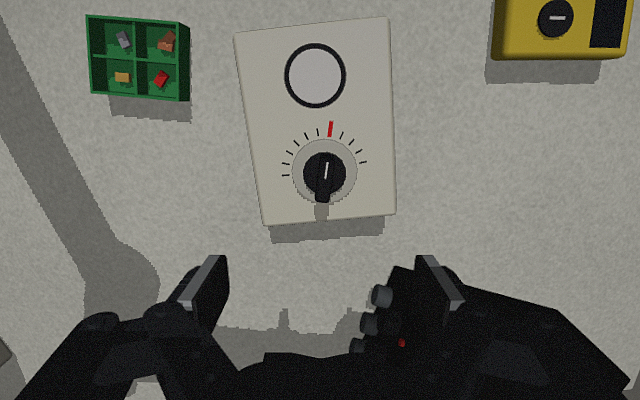

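The dial reads about 1.81 rad (bar and line at 79.3° world, pointing at the red mark). Next I travel to the cradle while turning the tool.

Request:
send_rows:
  steps:
    - [[3.8,-0.2,0,-0.12,1],[3.8,0.26,0,-0.12,1],[3.7,0.7,0,-0.12,1],[3.6,1.15,0,-0.12,1],[3.45,1.6,0,-0.12,1],[3.2,2.0,0,-0.12,1],[3.0,2.35,0,-0.12,1],[2.7,2.7,0,-0.12,1],[2.3,3.0,0,-0.12,1],[1.95,3.25,0,-0.12,1]]

```text
clock: 6.02
position: [472.5, 7.7, 223.7]
ee_rot: [0.205, 0.979, -0.004, -0.018]
contact_force: [0.7, 0.5, 0.3]
gripper_width: 85.8
```

```bash
python3 go.py 450 260 250 106
```

```text
clk 6.0167 pos [472.5   7.7 223.7] F [0.7 0.5 0.3] w 85.8 j [ 0.35  0.15 -0.33 -0.01 -1.12 -2.33]
tool y at 66.4 z [-3.710e-02 -6.000e-04 -9.993e-01]
shift cm [12.27 22.17 -2.56]
turn -0.692
```

Request:
send_rows:
  steps:
    - [[1.52,2.78,-0.3,-0.087,1],[1.27,2.9,-0.3,-0.087,1],[1.0,3.0,-0.3,-0.087,1],[0.75,3.07,-0.3,-0.087,1],[0.48,3.13,-0.3,-0.087,1],[0.2,3.16,-0.3,-0.087,1],[-0.07,3.16,-0.3,-0.087,1],[-0.35,3.14,-0.3,-0.087,1],[0,0,0,0,1]]

```text
clock: 6.77
position: [437.6, 273.8, 230.5]
ee_rot: [-0.151, 0.988, -0.003, -0.033]
contact_force: [-0.1, -1.1, 0.3]
gripper_width: 85.7
```

```bash
python3 go.py 450 260 250 106; python3 look.py w5
```

```text
clk 6.7667 pos [437.6 273.8 230.5] F [-0.1 -1.1  0.3] w 85.7 j [ 0.85  0.23 -0.2  -0.04 -1.19 -2.1 ]
tool y at 107.4 z [-0.064  -0.0159 -0.9978]
shift cm [-0.64 -1.68 -2.  ]
turn 0.025
6.7667 [437.6 273.8 230.5] [[-0.952, -0.299, -0.064], [-0.299, 0.954, -0.016], [0.066, 0.004, -0.998]] [ 0.85  0.23 -0.2  -0.04 -1.19 -2.1 ]
```

View pics/w5.png

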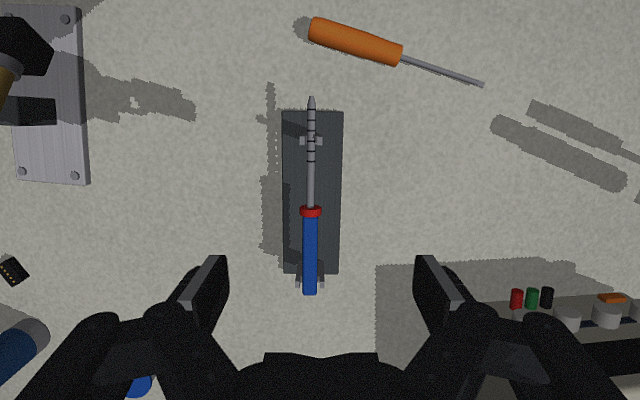

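The rod is seen squarely: tip (311,97), collar (311,211), blue handle down to (310,295).

```bash
cat > rod.py <<'E'
import sys
from h import *
n=sys.argv[1]; z=np.load(f"pics/{n}.npz");im,d=z["im"],z["d"];C=cam("wrist",dict(position=z["p"],ee_rot=z["q"]))
hsv=cv2.cvtColor(im,cv2.COLOR_BGR2HSV);hh=hsv[...,0]
b=((hh>105)&(hh<130)&(hsv[...,1]>120)&(hsv[...,2]>60)).astype(np.uint8)
nn,l,s,c=cv2.connectedComponentsWithStats(b)
for i in sorted(range(1,nn),key=lambda i:-s[i,4])[:3]:
    y,x=np.nonzero((l==i)&(d>0)); P=depthpts(C,np.c_[x,y],d[y,x]); zt=np.median(P[:,2])
    T=P[abs(P[:,2]-zt)<4]; r=cv2.minAreaRect(T[:,:2].astype(np.float32)); print("blue",s[i],"z",zt.round(1),r)
    Q=onplane(C,np.c_[x,y],zt)[:,:2];u=np.linalg.svd(Q-Q.mean(0),full_matrices=False)[2][0];print("   plane mean",Q.mean(0),np.degrees(np.arctan2(u[1],u[0])), "px",c[i])
r=(((hh<8)|(hh>172))&(hsv[...,1]>140)&(hsv[...,2]>60)).astype(np.uint8)
nn,l,s,c=cv2.connectedComponentsWithStats(r)
for i in sorted(range(1,nn),key=lambda i:-s[i,4])[:2]:
    y,x=np.nonzero((l==i)&(d>0)); P=depthpts(C,np.c_[x,y],d[y,x]);print("red",s[i],c[i],np.median(P,0).round(1),P[:,2].max())
E
python3 rod.py w5
python3 - <<'E'
from h import *
z=np.load("pics/w5.npz");C=cam("wrist",dict(position=z["p"],ee_rot=z["q"]));d=z["d"]
print("tip@60",onplane(C,[(311,97)],60)[0],"collar@60",onplane(C,[(311,209)],60)[0])
for p in[(311,110),(311,130),(311,170),(311,190),(310,230),(310,260),(310,285)]: print(p,depthpts(C,[p],[d[p[1],p[0]]])[0].round(1))
# two-view height of the handle's middle: top and wrist
t=np.load("pics/top0.npz");Ct=cam("top");hs=cv2.cvtColor(t["im"],cv2.COLOR_BGR2HSV);m=((hs[...,0]>105)&(hs[...,0]<130)&(hs[...,1]>120));m[:180]=0;m[240:]=0;m[:,:195]=0;m[:,240:]=0
y,x=np.nonzero(m);print("top blue",x.mean(),y.mean(),y.min(),y.max());print("tri",tri(Ct,[(x.mean(),y.mean())],C,[(310,253)]))
E
```

```text
blue [ 302  217   16   78 1121] z 68.3 ((509.5895080566406, 285.5306091308594), (88.24425506591797, 15.360852241516113), 15.987456321716309)
   plane mean [507.3234154  285.06768702] 16.306686222897085 px [309.69937556 254.96253345]
blue [125 376  27  22 389] z 41.5 ((768.2820434570312, 128.46981811523438), (24.197818756103516, 48.41595458984375), 79.36579132080078)
   plane mean [767.73521466 127.91404563] -26.659665027321616 px [139.14910026 386.92802057]
blue [ 29 346   8   9  21] z 33.2 ((769.2173461914062, -24.84449005126953), (12.926992416381836, 3.112966299057007), 2.3226006031036377)
   plane mean [769.53008279 -25.78190929] -21.068508806029165 px [ 32.57142857 350.19047619]
red [511 288  13  22 213] [516.55868545 298.71830986] [503.7 551.8  32.5] 35.79792440897603
red [300 205  22  12 206] [309.98543689 211.02912621] [461.5 271.7  68.1] 71.9607313678917
tip@60 [355.18444183 239.67229253  60.        ] collar@60 [461.2216927  272.18304496  60.        ]
(311, 110) [366.8 243.3  63. ]
(311, 130) [384.7 248.8  63.3]
(311, 170) [421.9 260.2  63.6]
(311, 190) [441.4 266.2  62.9]
(310, 230) [480.8 277.3  67.5]
(310, 260) [512.2 286.9  68.5]
(310, 285) [540.5 295.5  67.5]
top blue 212.54929577464787 201.45774647887325 188 214
tri (array([513.69611908, 287.33474503,  48.44771815]), np.float64(1.72187102230132))
```

```bash
python3 go.py 505.4 284.3 130 106.3
```

```text
clk 6.8167 pos [436.9 271.7 229.8] F [-0.5 -1.  -0.4] w 85.5 j [ 0.85  0.23 -0.2  -0.04 -1.19 -2.1 ]
tool y at 107.2 z [-0.0663 -0.0178 -0.9976]
shift cm [-7.58 -0.85  9.48]
turn 0.016
```

Request:
send_rows:
  steps:
    - [[-2.5,-0.3,3,0.016,1],[-2.5,-0.3,3,0,1],[-2.5,-0.25,3,0,1],[0,0,0,0,1],[0,0,0,0,1]]

```text
clock: 7.23
position: [504.7, 280.4, 124.6]
ee_rot: [-0.136, 0.99, -0.007, -0.039]
contact_force: [0.7, 0.3, 0.1]
gripper_width: 85.6
```

```bash
python3 go.py 505.4 284.3 41 106.3
```

```text
clk 7.2333 pos [504.7 280.4 124.6] F [0.7 0.3 0.1] w 85.6 j [ 0.77  0.44 -0.18 -0.04 -1.02 -2.04]
tool y at 105.6 z [-0.0748 -0.0246 -0.9969]
shift cm [-0.83  0.38  8.32]
turn -0.012
```

Request:
send_rows:
  steps:
    - [[-0.3,0.4,2.5,0,1],[-0.3,0,2.5,0,1],[-0.2,0,2.2,0,1],[0,0,0,0,1]]

```text
clock: 7.57
position: [504.9, 281.3, 51.5]
ee_rot: [-0.131, 0.991, -0.007, -0.039]
contact_force: [-1.1, 0.4, -0.6]
gripper_width: 85.5
```

```bash
python3 go.py 505.4 284.3 41 106.3; python3 look.py w6;  python3 rod.py w6
```

```text
clk 7.5667 pos [504.9 281.3  51.5] F [-1.1  0.4 -0.6] w 85.5 j [ 0.77  0.53 -0.25 -0.05 -0.87 -2.05]
tool y at 105.1 z [-0.0747 -0.0245 -0.9969]
shift cm [-0.21  0.28  1.04]
turn -0.021
7.5667 [504.9 281.3  51.5] [[-0.963, -0.261, -0.075], [-0.259, 0.965, -0.024], [0.079, -0.004, -0.997]] [ 0.77  0.53 -0.25 -0.05 -0.87 -2.05]
blue [ 305  189   38  169 5717] z 68.3 ((507.00799560546875, 284.5868225097656), (83.12571716308594, 15.855243682861328), 16.35279655456543)
   plane mean [503.57777045 283.57432879] 16.43260781172853 px [324.77523176 271.00279867]
red [ 297  165   52   25 1107] [322.84462511 177.31074977] [462.1 271.5  68.9] 72.45695555074145
```

Request:
send_rows:
  steps:
    - [[-0.15,0.28,1.0,-0.02,1],[0,0,0,0,0],[0,0,0,0,0],[0,0,0,0,0],[0,0,0,0,0],[0,0,0,0,0],[0,0,0,0,0],[0,0,0,0,0]]

```text
clock: 8.28
position: [509.3, 287.7, 53.2]
ee_rot: [-0.143, 0.989, -0.002, -0.03]
contact_force: [0.6, 0.3, -1.8]
gripper_width: 14.3
```

```bash
python3 go.py 505.4 284.3 41 106.3
```

```text
clk 8.2833 pos [509.3 287.7  53.2] F [ 0.6  0.3 -1.8] w 14.3 j [ 0.77  0.52 -0.25 -0.04 -0.85 -2.03]
tool y at 106.4 z [-0.0588 -0.0128 -0.9982]
shift cm [ 0.39 -0.22  1.24]
turn 0.002
```

The grip closed high, because the arm rose about 10 mm while closing, as it did at the dial. I'll open and regrasp with a downward bias.

Request:
send_rows:
  steps:
    - [[0,0,0,0,1],[0,0,0,0,1],[0,0,0,0,1],[0,0,0,0,1],[0,0,0,0,1]]

```text
clock: 8.7
position: [509.3, 287.8, 53.3]
ee_rot: [-0.143, 0.989, -0.002, -0.03]
contact_force: [-0.1, -0.8, -0.5]
gripper_width: 73.9
```

```bash
python3 go.py 505.4 284.3 41 106.3
```

```text
clk 8.7 pos [509.3 287.8  53.3] F [-0.1 -0.8 -0.5] w 73.9 j [ 0.77  0.52 -0.25 -0.04 -0.85 -2.03]
tool y at 106.4 z [-0.0587 -0.0127 -0.9982]
shift cm [ 0.4  -0.23  1.25]
turn 0.002
```

Request:
send_rows:
  steps:
    - [[0.4,-0.23,1.2,0,1],[0,0,0,0,1],[0,0,0,0,1],[0,0,0,0,1]]

```text
clock: 9.03
position: [506.0, 284.6, 41.8]
ee_rot: [-0.143, 0.989, -0.002, -0.029]
contact_force: [0.4, 0.5, 1.0]
gripper_width: 85.4
```

```bash
python3 go.py 505.4 284.3 41 106.3
```

```text
clk 9.0333 pos [506.  284.6  41.8] F [0.4 0.5 1. ] w 85.4 j [ 0.77  0.53 -0.27 -0.04 -0.82 -2.03]
tool y at 106.4 z [-0.0578 -0.0124 -0.9983]
shift cm [ 0.06 -0.02  0.08]
turn 0.002
```

Request:
send_rows:
  steps:
    - [[0,0,0,0,0],[0,0,0,0,0],[0,0,0,0,0],[0,0,0,0,0],[0,0,0,0,0],[0,0,0,0,0],[0,0,0,0,0]]

```text
clock: 9.62
position: [507.4, 285.8, 43.6]
ee_rot: [-0.143, 0.989, -0.001, -0.028]
contact_force: [0.8, 0.6, -1.1]
gripper_width: 14.9
```

```bash
python3 go.py 505.4 284.3 41 106.3
```

```text
clk 9.6167 pos [507.4 285.8  43.6] F [ 0.8  0.6 -1.1] w 14.9 j [ 0.77  0.53 -0.27 -0.04 -0.82 -2.03]
tool y at 106.5 z [-0.0549 -0.0103 -0.9984]
shift cm [ 0.22 -0.09  0.28]
turn 0.003
```

Request:
send_rows:
  steps:
    - [[0.1,0,-2,0,0],[0.15,0,-3,0,0],[0.15,0,-3,0,0],[0.15,0,-3,0,0],[0,0,-1,0,0],[0,0,0,0,0],[0,0,0,0,0]]

```text
clock: 10.2
position: [506.6, 283.8, 165.0]
ee_rot: [-0.142, 0.989, -0.003, -0.032]
contact_force: [-0.4, 0.1, -2.0]
gripper_width: 14.9
```

```bash
python3 go.py 640 -20 180 96; python3 look.py w7;  python3 rod.py w7
```

```text
clk 10.2 pos [506.6 283.8 165. ] F [-0.4  0.1 -2. ] w 14.9 j [ 0.77  0.4  -0.14 -0.04 -1.09 -2.04]
tool y at 106.4 z [-0.0624 -0.0154 -0.9979]
shift cm [ -4.12 -32.9   -1.86]
turn 0.181
10.2 [506.6 283.8 165. ] [[-0.957, -0.282, -0.062], [-0.281, 0.959, -0.015], [0.064, 0.003, -0.998]] [ 0.77  0.4  -0.14 -0.04 -1.09 -2.04]
blue [ 301  186   40  172 6120] z 189.7 ((504.6053466796875, 283.7424011230469), (79.65001678466797, 15.80782699584961), 16.37932586669922)
   plane mean [500.93814055 282.6131122 ] 16.27589899414817 px [320.55767974 268.95457516]
blue [ 71 353  37  25 429] z 41.5 ((746.3479614257812, 95.96305084228516), (15.644798278808594, 51.705650329589844), 49.10000991821289)
   plane mean [746.42166933  97.74319192] -40.459906169286185 px [ 85.61538462 362.95804196]
blue [ 95 331  41  13 150] z 3.5 ((739.8790893554688, 103.1414566040039), (14.976600646972656, 49.605247497558594), 22.94639778137207)
   plane mean [736.63301026 107.66185711] 106.60399883371957 px [116.53333333 335.26666667]
red [ 293  160   56   27 1287] [320.93861694 173.37529138] [461.2 271.2 190.6] 194.3647113972006
red [569 255  18  28 358] [577.38268156 267.91061453] [504.4 551.5  32.2] 35.59592400988407
```

Request:
send_rows:
  steps:
    - [[-0.8,-3.1,-0.5,0.02,0],[-0.8,-3.1,-0.5,0.02,0],[-0.8,-3.1,-0.5,0.02,0],[-0.8,-3.1,-0.5,0.02,0],[-0.8,-3.1,-0.5,0.02,0],[-0.8,-3.1,-0.5,0.02,0],[-0.8,-3.1,-0.5,0.02,0],[-0.8,-3.1,-0.5,0.02,0],[0,0,0,0,0],[0,0,0,0,0]]

```text
clock: 11.08
position: [621.0, 44.7, 181.1]
ee_rot: [-0.06, 0.997, -0.011, -0.049]
contact_force: [-0.2, 0.8, -1.4]
gripper_width: 15.0
```

```bash
python3 go.py 640 -20 180 96; python3 look.py w8;  python3 rod.py w8|grep -v "plane"
```

```text
clk 11.0833 pos [621.   44.7 181.1] F [-0.2  0.8 -1.4] w 15.0 j [ 0.33  0.47  0.01 -0.   -1.21 -1.78]
tool y at 97.0 z [-0.0957 -0.0278 -0.995 ]
shift cm [-1.12 -6.65  0.11]
turn 0.017
11.0833 [621.   44.7 181.1] [[-0.988, -0.121, -0.096], [-0.119, 0.992, -0.028], [0.098, -0.016, -0.995]] [ 0.33  0.47  0.01 -0.   -1.21 -1.78]
blue [ 301  186   39  172 6011] z 206.0 ((619.714111328125, 45.39453887939453), (79.85356140136719, 15.66336441040039), 7.056485176086426)
blue [342 331   5  21  62] z 41.3 ((765.755859375, 84.56521606445312), (21.867137908935547, 3.1619350910186768), 7.944197177886963)
blue [198 346   7   3   8] z 97.6 ((748.94287109375, -43.03506088256836), (4.330451965332031, 1.2058651447296143), 80.40644836425781)
red [ 293  161   55   26 1218] [320.38095238 173.54022989] [574.9  40.  208.4] 212.61394858037102
```

View pics/w8.png

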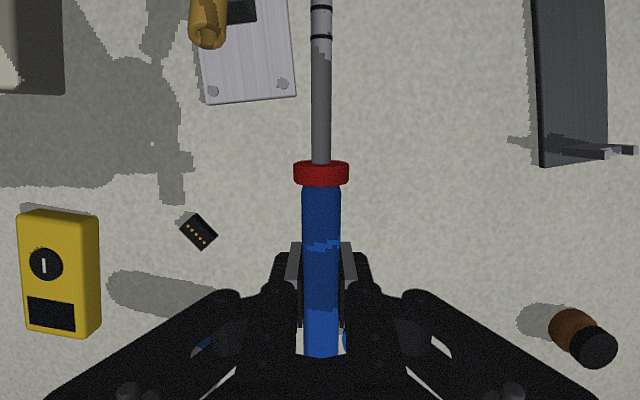

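View w8 shows the rod held by its handle, and the tube mouth and bore at about (207,38). Now I locate the mouth from w1, w8 and top.

```bash
cat > jig.py <<'E'
from h import *
def load(n):
    z=np.load(f"pics/{n}.npz"); return z["im"],z["d"],cam("wrist",dict(position=z["p"],ee_rot=z["q"])) if n[0]=="w" else cam("top")
def brass(im):
    h=cv2.cvtColor(im,cv2.COLOR_BGR2HSV); return (h[...,0]>12)&(h[...,0]<24)&(h[...,1]>90)&(h[...,2]>50)
roi={"w1":(540,160,640,310),"w8":(150,0,260,60),"top0":(300,180,350,250)}
for n,(a,b,c,e) in roi.items():
    im,d,C=load(n); m=np.zeros(d.shape,bool); m[b:e,a:c]=brass(im)[b:e,a:c]
    nn,l,s,ce=cv2.connectedComponentsWithStats(m.astype(np.uint8)); i=1+np.argmax(s[1:,4]); y,x=np.nonzero((l==i)&(d>0))
    P=depthpts(C,np.c_[x,y],d[y,x]); P=P[(P[:,2]>20)&(P[:,2]<140)]
    # axis: cylinder fit, radius 12, slope 30 deg; unknown yaw, lateral, height
    from scipy.optimize import least_squares
    def f(q):
        yw,o,zz=q; u=np.array([np.cos(np.pi/6)*np.cos(yw),np.cos(np.pi/6)*np.sin(yw),.5]); o3=np.array([508+o*-np.sin(yw),-52+o*np.cos(yw),zz])
        r=P-o3; return np.linalg.norm(r-np.outer(r@u,u),axis=1)-12
    r=least_squares(f,[.1,0,115],loss="soft_l1",f_scale=1.); yw,o,zz=r.x
    u=np.array([np.cos(np.pi/6)*np.cos(yw),np.cos(np.pi/6)*np.sin(yw),.5]); o3=np.array([508-o*np.sin(yw),-52+o*np.cos(yw),zz])
    t=(115-zz)/.5; M=o3+t*u; k=(P-M)@u
    print(n,s[i],"yaw",np.degrees(yw).round(2),"mouth@115",M.round(1),"rms",np.std(f(r.x)).round(2),"extent along from that",np.percentile(k,[0,1,99,99.7,100]).round(1), len(P))
for n,(a,b,c,e) in {"w1":(480,95,640,280),"top0":(300,180,360,265)}.items():
    im,d,C=load(n); vv,uu=np.mgrid[b:e,a:c];P=depthpts(C,np.c_[uu.ravel(),vv.ravel()],d[vv,uu].ravel());T=P[(P[:,2]>7)&(P[:,2]<17)]
    r=cv2.minAreaRect(T[:,:2].astype(np.float32));print("plate",n,np.median(T[:,2]),r)
im=load("w8")[0];cv2.imwrite("pics/w8c.png",cv2.resize(im[0:70,160:260],None,fx=6,fy=6,interpolation=cv2.INTER_CUBIC))
E
python3 jig.py
```

```text
w1 [ 572  186   39  109 2691] yaw 12.25 mouth@115 [510.1 -42.8 115. ] rms 0.85 extent along from that [-108.3 -107.1   -2.8   -2.    -1.8] 2676
w8 [ 188    0   40   49 1730] yaw -88.67 mouth@115 [499.2 -55.6 115. ] rms 3.7 extent along from that [-34.9 -24.3  -0.1   0.4   0.5] 1716
top0 [322 196  13  35 206] yaw 11.74 mouth@115 [509.  -47.3 115. ] rms 1.69 extent along from that [-102.5 -100.8    1.8    2.2    2.4] 206
plate w1 11.433290038258633 ((440.2290344238281, -58.7999267578125), (200.55181884765625, 91.90586853027344), 12.207825660705566)
plate top0 12.976461544584026 ((450.2305908203125, -65.82830810546875), (171.30213928222656, 228.56947326660156), 88.2980728149414)
```

View pics/w8c.png

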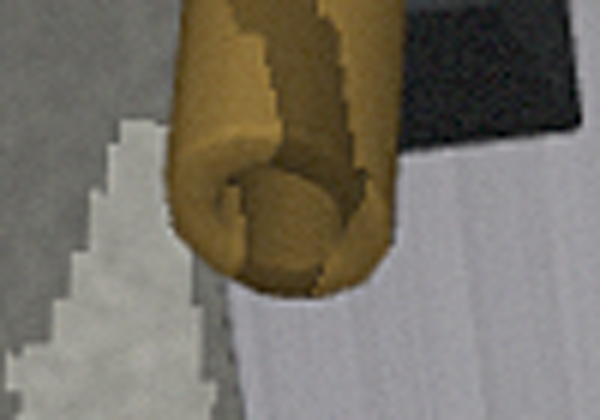

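The crop shows the bore mouth centred at about (285,225), i.e. pixel (207.5,37.5) in w8.

Run:
```python
from h import *
def ld(n):
    z=np.load(f"pics/{n}.npz");return cam("wrist",dict(position=z["p"],ee_rot=z["q"])),z["d"],z["im"]
C8,d8,i8=ld("w8");C1,_,_=ld("w1")
print("w8@115",onplane(C8,[(207.5,37.5)],115)); M=np.array([508.4,-43.7,115]); yw=np.radians(12.2);u=np.array([.866*np.cos(yw),.866*np.sin(yw),.5])
v=np.array([-np.sin(yw),np.cos(yw),0]);w=np.cross(u,v)
print("proj mouth w8",proj(C8,M),"w1",proj(C1,M))
# mouth outline: outer ring predicted in w8, vs. brass silhouette ends in the crop: bottom (293/6)=48.8 left 167/6+160=187.8 right 397/6+160=226.2
a=np.linspace(0,2*np.pi,60);ring=proj(C8,M+12*(np.outer(np.cos(a),v)+np.outer(np.sin(a),w)));print("pred ring",ring.min(0),ring.max(0))
# same from brass mask in w8 (after shifting M)
# rod: tip visible steel pixels; axis tilt from depth along the handle/steel
for p in [(321,140),(321,110),(321,80),(320,55),(320,20),(320,195),(320,230),(320,265)]: print(p,depthpts(C8,[p],[d8[p[1],p[0]]])[0].round(1))
```

```text
w8@115 [[509.15439012 -42.17442489 115.        ]]
proj mouth w8 [[205.23823591  36.01442753]] w1 [[596.57554979 293.79659175]]
pred ring [185.28409051  20.55809183] [224.64011408  49.95301726]
(321, 140) [562.4  38.6 202.8]
(321, 110) [551.1  37.2 203.6]
(321, 80) [540.3  35.9 204.6]
(320, 55) [531.7  34.5 206. ]
(320, 20) [519.3  33.  204.7]
(320, 195) [583.3  40.8 207.7]
(320, 230) [597.7  42.6 207.1]
(320, 265) [613.1  44.4 206. ]
```

```bash
cat > tip.py <<'E'
import sys
from h import *
# tip.py along up [tx ty tz]: shift so that tip is at mouth + along*h + up*z
M0=np.array([508.8,-42.8,115.]);yw=np.radians(12.2);h=np.array([np.cos(yw),np.sin(yw),0])
t=np.array([float(a) for a in sys.argv[3:6]]) if len(sys.argv)>5 else np.array([162,.8,-7.5])
s=arm.read_state();M=R.from_quat(s["ee_rot"]).as_matrix();p=s["position"];tip=p+M@t
print("clk",s["clock"],"pos",p.round(1),"F",s["contact_force"].round(1),"w",round(float(s["gripper_width"]),1),"toolz",M[:,2].round(3),"tooly yaw",np.degrees(np.arctan2(M[1,1],M[0,1])).round(2))
r=tip-M0; print("tip along/left/up",(r@h).round(1),(r@np.array([-h[1],h[0],0])).round(1),r[2].round(1))
D=M0+float(sys.argv[1])*h+np.array([0,0,float(sys.argv[2])])-tip; print("shift cm",(D@M/10).round(2))
E
python3 tip.py 40 40
```

```text
clk 11.1333 pos [620.7  44.8 180.9] F [-0.1  0.2 -1.3] w 15.0 toolz [-0.096 -0.028 -0.995] tooly yaw 97.0
tip along/left/up -31.8 77.7 89.4
shift cm [-8.31 -7.    4.25]
```

Request:
send_rows:
  steps:
    - [[0,0,0,-0.045,0],[0,0,0,-0.045,0],[0,0,0,0,0]]

```text
clock: 11.38
position: [618.4, 46.5, 176.8]
ee_rot: [-0.108, 0.993, -0.009, -0.053]
contact_force: [0.1, 0.4, -1.1]
gripper_width: 15.1
```

```bash
python3 tip.py 40 40
```

```text
clk 11.3833 pos [618.4  46.5 176.8] F [ 0.1  0.4 -1.1] w 15.1 toolz [-0.103 -0.03  -0.994] tooly yaw 102.46
tip along/left/up -34.3 64.4 86.7
shift cm [-7.86 -6.44  3.89]
```

Request:
send_rows:
  steps:
    - [[-1.6,-1.3,0.7,0,0],[-1.6,-1.3,0.7,0,0],[-1.6,-1.3,0.7,0,0],[-1.6,-1.3,0.7,0,0],[-1.5,-1.3,0.7,0,0],[0,0,0,0,0],[0,0,0,0,0]]

```text
clock: 11.97
position: [704.7, 6.8, 127.3]
ee_rot: [-0.111, 0.992, -0.009, -0.057]
contact_force: [-0.2, 0.1, -1.1]
gripper_width: 15.1
```

```bash
python3 tip.py 20 0; python3 look.py w9
python3 - <<'E'
from h import *
z=np.load("pics/w9.npz");C=cam("wrist",dict(position=z["p"],ee_rot=z["q"]));d=z["d"]
for v in (10,30,60,90,120,140,200,230,260):
  print(v,depthpts(C,[(320,v)],[d[v,320]])[0].round(1))
print(proj(C,[508.8,-42.8,115]))
E
```

```text
clk 11.9667 pos [704.7   6.8 127.3] F [-0.2  0.1 -1.1] w 15.1 toolz [-0.111 -0.03  -0.993] tooly yaw 102.77
tip along/left/up 41.9 6.5 38.4
shift cm [ 1.74 -0.61  4.07]
11.9667 [704.7   6.8 127.3] [[-0.969, -0.221, -0.111], [-0.219, 0.975, -0.03], [0.115, -0.005, -0.993]] [ 0.24  0.65  0.19  0.   -1.23 -1.59]
10 [602.1 -15.9 153.2]
30 [608.3 -14.5 151.6]
60 [618.8 -12.1 152.1]
90 [629.1  -9.8 150.1]
120 [640.1  -7.4 149.9]
140 [647.6  -5.6 151.2]
200 [ 6.702e+02 -5.000e-01  1.540e+02]
230 [682.2   2.2 153.9]
260 [695.1   5.1 152.8]
[[ 308.25496047 -176.8322227 ]]
```

Request:
send_rows:
  steps:
    - [[0,-0.6,1,0.01,0],[0.4,0,1,0,0],[0.4,0,1,0,0],[0.4,0,0.9,0,0],[0,0,0,0,0],[0,0,0,0,0]]

```text
clock: 12.52
position: [685.8, 0.3, 88.3]
ee_rot: [-0.107, 0.993, -0.009, -0.057]
contact_force: [-0.7, -0.1, -1.5]
gripper_width: 14.8
```

```bash
python3 tip.py 5 1; python3 look.py w10
python3 - <<'E'
from h import *
z=np.load("pics/w10.npz");C=cam("wrist",dict(position=z["p"],ee_rot=z["q"]));d=z["d"]
P=[]
for v in range(4,150,4):
  c=d[v,312:330]; u=312+np.argmin(np.where(c>0,c,1e9)); P.append(depthpts(C,[(u,v)],[d[v,u]])[0])
P=np.array(P);a=np.polyfit(P[:,0],P[:,2],1);b=np.polyfit(P[:,0],P[:,1],1);print("tilt",np.degrees(np.arctan(a[0])),"yaw",np.degrees(np.arctan(b[0])),P[0],P[-1],"top z, y at x=528",np.polyval(a,528),np.polyval(b,528))
im,_=optics.get_image("scene");C=cam("scene");p=proj(C,[508.8,-42.8,115])[0].astype(int);print(p);s=im[p[1]-40:p[1]+50,p[0]-60:p[0]+60];cv2.imwrite("pics/s1.png",cv2.resize(s,None,fx=6,fy=6,interpolation=cv2.INTER_CUBIC))
E
```

```text
clk 12.5167 pos [6.858e+02 3.000e-01 8.830e+01] F [-0.7 -0.1 -1.5] w 14.8 toolz [-0.111 -0.03  -0.993] tooly yaw 102.27
tip along/left/up 22.0 5.5 -0.6
shift cm [ 1.71 -0.55  0.04]
12.5167 [6.858e+02 3.000e-01 8.830e+01] [[-0.971, -0.212, -0.111], [-0.21, 0.977, -0.03], [0.115, -0.006, -0.993]] [ 0.24  0.65  0.09  0.   -1.12 -1.6 ]
tilt -4.0390622782566385 yaw 12.66094569229662 [581.72342744 -22.51395995 115.84236608] [631.63801033 -11.36694032 112.05538736] top z, y at x=528 119.25765634120755 -34.094991121012825
[308 196]
```

View pics/s1.png

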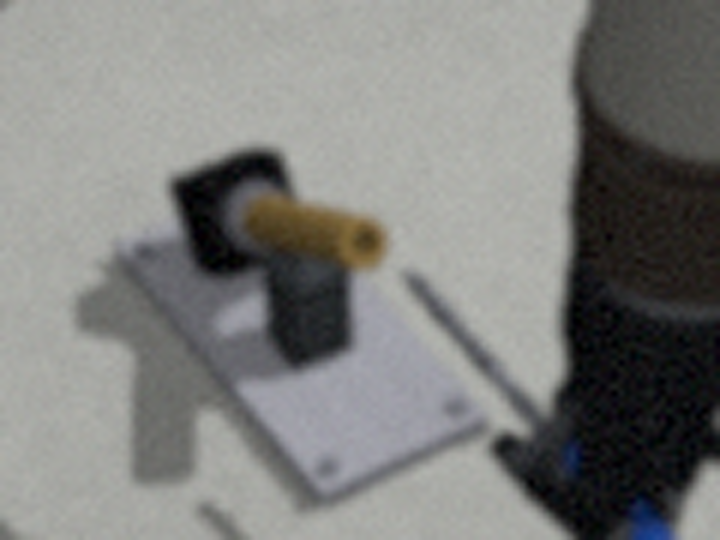

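The projected mouth (308,196) matches the picture (308.8,196.3), and the tip sits about 22 mm outside. I'll centre it laterally and bring it to the mouth.

Request:
send_rows:
  steps:
    - [[0,-0.5,0.0,0,0],[0.5,0,0.02,0,0],[0.5,0,0.02,0,0],[0.4,0,0.0,0,0],[0,0,0,0,0],[0,0,0,0,0]]

```text
clock: 13.12
position: [674.0, -8.0, 92.7]
ee_rot: [-0.106, 0.993, -0.009, -0.054]
contact_force: [-0.3, 0.3, -1.7]
gripper_width: 15.3
```

```bash
python3 tip.py -6 0
python3 - <<'E'
from h import *
im,_=optics.get_image("scene");cv2.imwrite("pics/s2.png",cv2.resize(im[170:230,270:360],None,fx=8,fy=8,interpolation=cv2.INTER_CUBIC))
E
```

```text
clk 13.1167 pos [674.   -8.   92.7] F [-0.3  0.3 -1.7] w 15.3 toolz [-0.105 -0.029 -0.994] tooly yaw 102.26
tip along/left/up 8.6 -0.2 2.8
shift cm [1.42 0.02 0.44]
```

View pics/s2.png

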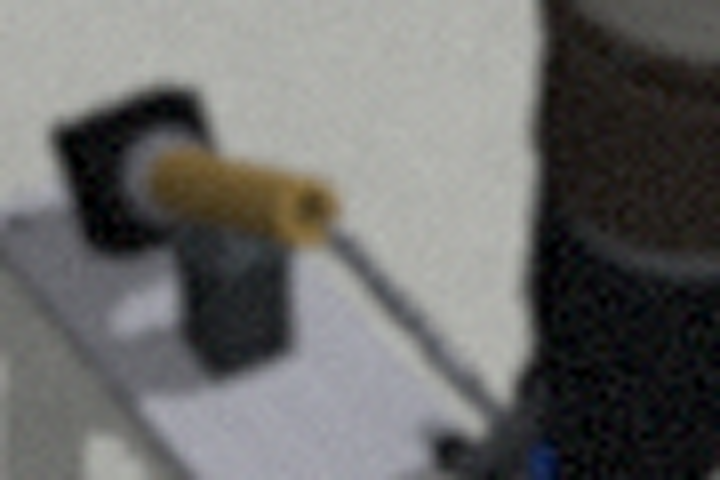

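The tip is just outside the mouth, at pixel (311.9,199.4) in the scene image against the mouth at (309,195.4).

Run:
```python
from h import *
C=cam("scene");M0=np.array([508.8,-42.8,115.]);yw=np.radians(12.2);h=np.array([np.cos(yw),np.sin(yw),0]);l=np.array([-h[1],h[0],0]);k=np.array([0,0,1.])
for a,b,c in [(0,0,0),(8.6,-.2,2.8),(8.6,-.2,0),(8.6,-.2,-3),(8.6,3,0),(8.6,-3,0)]: print(a,b,c,proj(C,M0+a*h+b*l+c*k).round(2))
```

```text
0 0 0 [[308.46 196.68]]
8.6 -0.2 2.8 [[310.13 197.77]]
8.6 -0.2 0 [[310.16 198.59]]
8.6 -0.2 -3 [[310.19 199.45]]
8.6 3 0 [[311.22 198.12]]
8.6 -3 0 [[309.22 198.99]]
```

Request:
send_rows:
  steps:
    - [[0.3,0,0.2,0,0],[0.5,0,0.05,0,0],[0.5,0,0.05,0,0],[0,0,0,0,0]]

```text
clock: 13.5
position: [660.0, -11.0, 90.8]
ee_rot: [-0.106, 0.993, -0.009, -0.054]
contact_force: [-0.7, 0.4, -1.1]
gripper_width: 14.8
```

```bash
python3 tip.py -6 0
```

```text
clk 13.5 pos [660.  -11.   90.8] F [-0.7  0.4 -1.1] w 14.8 toolz [-0.105 -0.029 -0.994] tooly yaw 102.26
tip along/left/up -5.7 -0.1 0.9
shift cm [0.02 0.01 0.1 ]
```

Request:
send_rows:
  steps:
    - [[0.3,0,0.0,0,0],[0.3,0,0.0,0,0],[0,0,0,0,0]]

```text
clock: 13.75
position: [654.2, -12.1, 91.5]
ee_rot: [-0.107, 0.993, -0.009, -0.053]
contact_force: [0.5, -0.1, -2.5]
gripper_width: 15.0
```

```bash
python3 tip.py -6 0
```

```text
clk 13.75 pos [654.2 -12.1  91.5] F [ 0.5 -0.1 -2.5] w 15.0 toolz [-0.103 -0.029 -0.994] tooly yaw 102.27
tip along/left/up -11.7 0.0 1.2
shift cm [-0.58 -0.    0.06]
```

Slight contact in the bore, as expected. Now I pivot the rod in the grip by raising the handle in an arc.

Request:
send_rows:
  steps:
    - [[0.15,0,-0.8,0,0],[0.15,0,-0.8,0,0],[0.15,0,-0.8,0,0]]

```text
clock: 14.0
position: [652.9, -11.7, 114.6]
ee_rot: [-0.106, 0.993, -0.008, -0.052]
contact_force: [1.3, -1.0, -3.7]
gripper_width: 14.8
```

```bash
cat > tilt.py <<'E'
from h import *
import sys
n=sys.argv[1]; st=arm.read_state(); im,d=optics.get_image("wrist"); np.savez(f"pics/{n}.npz",im=im,d=d,p=st["position"],q=st["ee_rot"])
C=cam("wrist",st);hsv=cv2.cvtColor(im,cv2.COLOR_BGR2HSV);hh=hsv[...,0]
def comp(m):
    m=m.copy();m[:,:260]=0;m[:,380:]=0;nn,l,s,c=cv2.connectedComponentsWithStats(m.astype(np.uint8));i=1+np.argmax(s[1:,4]);return (l==i)&(d>0)
b=comp((hh>105)&(hh<130)&(hsv[...,1]>120)&(hsv[...,2]>50)); r=comp(((hh<8)|(hh>172))&(hsv[...,1]>140)&(hsv[...,2]>50))
y,x=np.nonzero(b);P=depthpts(C,np.c_[x,y],d[y,x]);u0=np.array([np.cos(np.radians(12.2)),np.sin(np.radians(12.2)),0])
# top face of the handle: plane fit by median per row
rows=[np.median(P[y==v],0) for v in np.unique(y) if (y==v).sum()>8];Q=np.array(rows);t=Q@u0
for k in range(3):
    a=np.polyfit(t,Q[:,2],1);e=abs(Q[:,2]-np.polyval(a,t));g=e<max(1.5,np.median(e)*2.5);t,Q=t[g],Q[g]
print("handle pitch (tip down +) deg",np.degrees(np.arctan(a[0])).round(1),"rows",len(t))
y,x=np.nonzero(r);P=depthpts(C,np.c_[x,y],d[y,x]);print("collar median",np.median(P,0).round(1), "along tube from mouth", ((np.median(P,0)-[508.8,-42.8,115])@np.array([.866*u0[0],.866*u0[1],.5])).round(1))
E
python3 tip.py -6 0;python3 tilt.py t1
```

```text
clk 14.0 pos [652.9 -11.7 114.6] F [ 1.3 -1.  -3.7] w 14.8 toolz [-0.102 -0.027 -0.994] tooly yaw 102.25
tip along/left/up -12.9 0.7 24.1
shift cm [-0.94 -0.06  2.33]
handle pitch (tip down +) deg 5.6 rows 174
collar median [608.2 -20.8 135.4] along tube from mouth 98.4
```

Request:
send_rows:
  steps:
    - [[0.25,0,-0.8,0,0],[0.3,0,-0.8,0,0],[0.35,0,-0.8,0,0]]

```text
clock: 14.3
position: [647.8, -12.8, 143.3]
ee_rot: [-0.107, 0.993, -0.008, -0.05]
contact_force: [1.8, 0.1, -5.4]
gripper_width: 14.8
```

```bash
python3 tip.py -6 0;python3 tilt.py t2
```

```text
clk 14.3 pos [647.8 -12.8 143.3] F [ 1.8  0.1 -5.4] w 14.8 toolz [-0.097 -0.026 -0.995] tooly yaw 102.27
tip along/left/up -18.2 0.7 52.0
shift cm [-1.74 -0.05  5.05]
handle pitch (tip down +) deg 15.8 rows 173
collar median [605.  -21.6 155. ] along tube from mouth 105.3
```

Request:
send_rows:
  steps:
    - [[0.45,0,-0.8,0,0],[0.5,0,-0.8,0,0],[0.55,0,-0.8,0,0]]

```text
clock: 14.6
position: [635.6, -15.3, 172.9]
ee_rot: [-0.107, 0.993, -0.008, -0.048]
contact_force: [1.1, -0.3, -4.3]
gripper_width: 15.1
```

```bash
python3 tip.py -6 0;python3 tilt.py t3
```

```text
clk 14.6 pos [635.6 -15.3 172.9] F [ 1.1 -0.3 -4.3] w 15.1 toolz [-0.093 -0.026 -0.995] tooly yaw 102.27
tip along/left/up -30.8 0.8 80.9
shift cm [-3.25 -0.04  7.81]
handle pitch (tip down +) deg 27.4 rows 169
collar median [596.6 -23.3 175. ] along tube from mouth 107.9
```

Rod is at 27.4°, on the tube axis within 2 mm, tip about 10 mm in. Now I push along the tube.

Request:
send_rows:
  steps:
    - [[0.82,0,0.45,0,0],[0.82,0,0.5,0,0],[0.81,0,0.58,0,0]]

```text
clock: 14.9
position: [615.5, -20.1, 167.9]
ee_rot: [-0.107, 0.993, -0.008, -0.037]
contact_force: [3.7, 0.6, -2.6]
gripper_width: 14.9
```

```bash
cat > ax.py <<'E'
from h import *
s=arm.read_state();M=R.from_quat(s["ee_rot"]).as_matrix();p=s["position"];G=p-16*M[:,2]-np.array([508.8,-42.8,115])
yw=np.radians(12.2);h=np.array([np.cos(yw),np.sin(yw),0]);l=np.array([-h[1],h[0],0]);u=.866*h+np.array([0,0,.5]);w=np.cross(u,l)
print("clk",s["clock"],"F",s["contact_force"].round(1),"w",round(float(s["gripper_width"]),1),"toolz",M[:,2].round(3),"yaw",np.degrees(np.arctan2(M[1,1],M[0,1])).round(2))
print("grip along tube",(G@u).round(1),"left",(G@l).round(1),"above axis",(G@w).round(1),"| 1cm inward in tool:",(-u@M).round(3),"1cm perp-up:",(w@M).round(3))
E
python3 ax.py;python3 tilt.py t4
```

```text
clk 14.9 F [ 3.7  0.6 -2.6] w 14.9 toolz [-0.072 -0.024 -0.997] yaw 102.36
grip along tube 129.9 left -0.3 above axis 4.5 | 1cm inward in tool: [0.826 0.006 0.564] 1cm perp-up: [ 0.564 -0.005 -0.826]
handle pitch (tip down +) deg 30.0 rows 168
collar median [577.1 -28.2 168.1] along tube from mouth 87.1
```

Request:
send_rows:
  steps:
    - [[0.8,0,0.65,0,0],[0.8,0,0.65,0,0],[0.8,0,0.65,0,0],[0,0,0,0,0]]

```text
clock: 15.28
position: [587.6, -26.5, 152.0]
ee_rot: [-0.108, 0.993, -0.008, -0.038]
contact_force: [-1.5, -0.1, -7.5]
gripper_width: 15.1
```

```bash
python3 ax.py;python3 tilt.py t5
```

```text
clk 15.2833 F [-1.5 -0.1 -7.5] w 15.1 toolz [-0.074 -0.025 -0.997] yaw 102.37
grip along tube 97.2 left -0.6 above axis 5.1 | 1cm inward in tool: [0.825 0.007 0.565] 1cm perp-up: [ 0.565 -0.006 -0.825]
handle pitch (tip down +) deg 30.3 rows 168
collar median [549.3 -34.4 152.1] along tube from mouth 54.4
```

Request:
send_rows:
  steps:
    - [[0.72,0,0.75,0,0],[0.74,0,0.72,0,0],[0.76,0,0.7,0,0],[0,0,0,0,0]]

```text
clock: 15.67
position: [561.8, -33.1, 133.4]
ee_rot: [-0.108, 0.993, -0.01, -0.043]
contact_force: [-2.0, 0.5, -2.0]
gripper_width: 15.0
```

```bash
python3 ax.py;python3 tilt.py t6
```

```text
clk 15.6667 F [-2.   0.5 -2. ] w 15.0 toolz [-0.082 -0.028 -0.996] yaw 102.41
grip along tube 65.0 left -1.5 above axis 2.1 | 1cm inward in tool: [0.819 0.008 0.573] 1cm perp-up: [ 0.573 -0.007 -0.819]
handle pitch (tip down +) deg 29.3 rows 168
collar median [523.4 -41.  134.1] along tube from mouth 22.2
```

Request:
send_rows:
  steps:
    - [[0.6,0.05,0.42,0,0],[0.6,0.05,0.42,0,0],[0.4,0,0.28,0,0],[0.3,0,0.2,0,0]]

```text
clock: 16.05
position: [546.8, -36.1, 125.0]
ee_rot: [-0.109, 0.993, -0.011, -0.037]
contact_force: [6.1, 3.5, 6.9]
gripper_width: 14.9
```

```bash
python3 ax.py;python3 tilt.py t7
```

```text
clk 16.05 F [6.1 3.5 6.9] w 14.9 toolz [-0.071 -0.029 -0.997] yaw 102.54
grip along tube 47.4 left -1.2 above axis 2.6 | 1cm inward in tool: [0.826 0.012 0.564] 1cm perp-up: [ 0.564 -0.008 -0.826]
handle pitch (tip down +) deg 29.8 rows 168
collar median [508.4 -44.1 125.5] along tube from mouth 4.6
```

Axial push-back is about 10 N and the collar centre reads 4.6 mm from the mouth (4 if seated). I'll press a little more and hold.

Request:
send_rows:
  steps:
    - [[0.2,0,0.14,0,0],[0.15,0,0.1,0,0],[0.15,0,0.1,0,0],[0.15,0,0.1,0,0],[0.15,0,0.1,0,0],[0.15,0,0.1,0,0]]

```text
clock: 16.6
position: [546.6, -35.9, 126.0]
ee_rot: [-0.111, 0.993, -0.011, -0.024]
contact_force: [4.6, 2.4, 5.4]
gripper_width: 15.0
```

```bash
python3 ax.py;python3 tilt.py t8
python3 - <<'E'
from h import *
im,_=optics.get_image("scene");cv2.imwrite("pics/s3.png",cv2.resize(im[165:235,265:355],None,fx=8,fy=8,interpolation=cv2.INTER_CUBIC))
E
```

```text
clk 16.6 F [4.6 2.4 5.4] w 15.0 toolz [-0.045 -0.026 -0.999] yaw 102.76
grip along tube 47.5 left -1.0 above axis 3.8 | 1cm inward in tool: [0.84  0.016 0.542] 1cm perp-up: [ 0.542 -0.009 -0.84 ]
handle pitch (tip down +) deg 31.2 rows 168
collar median [508.2 -44.1 125.5] along tube from mouth 4.5
```

View pics/s3.png

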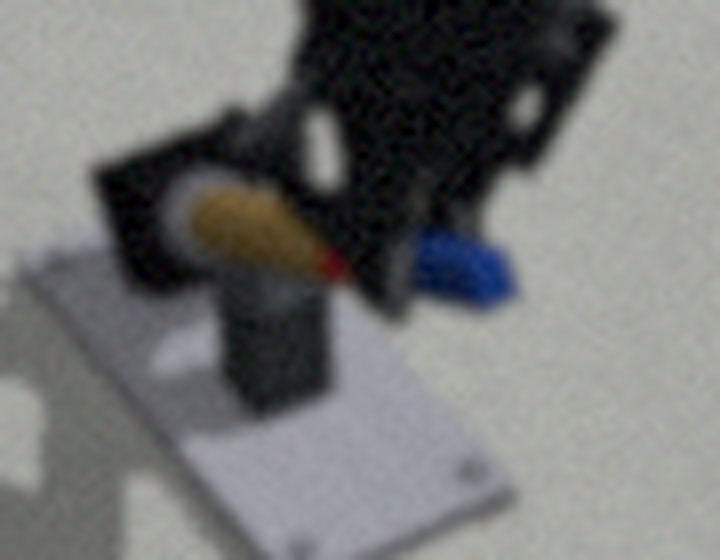

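The collar sits against the brass mouth (red at (335,265) touching brass) and further push gave no motion, so it is seated. Now I draw it out along the tube axis.

Request:
send_rows:
  steps:
    - [[-1.2,0,-0.8,0,0],[-1.65,-0.03,-1.1,0,0],[-1.65,-0.03,-1.1,0,0]]

```text
clock: 16.95
position: [581.7, -27.6, 148.5]
ee_rot: [-0.109, 0.993, -0.01, -0.036]
contact_force: [-0.2, 0.1, -4.3]
gripper_width: 14.8
```

```bash
python3 ax.py;python3 tilt.py t9
```

```text
clk 16.95 F [-0.2  0.1 -4.3] w 14.8 toolz [-0.07  -0.028 -0.997] yaw 102.57
grip along tube 90.2 left -0.4 above axis 5.0 | 1cm inward in tool: [0.827 0.011 0.563] 1cm perp-up: [ 0.563 -0.007 -0.827]
handle pitch (tip down +) deg 30.3 rows 168
collar median [543.4 -35.8 148.5] along tube from mouth 47.3
```

Request:
send_rows:
  steps:
    - [[-1.65,0,-1.05,0,0],[-1.65,0,-1.05,0,0],[-1.2,0,-0.75,0,0],[0,0,0,0,0]]

```text
clock: 17.33
position: [623.4, -18.4, 168.2]
ee_rot: [-0.108, 0.993, -0.01, -0.047]
contact_force: [-0.1, -0.3, -1.1]
gripper_width: 15.0
```

```bash
python3 ax.py;python3 tilt.py t10
```

```text
clk 17.3333 F [-0.1 -0.3 -1.1] w 15.0 toolz [-0.091 -0.031 -0.995] yaw 102.48
grip along tube 137.3 left -0.2 above axis 0.6 | 1cm inward in tool: [0.814 0.009 0.58 ] 1cm perp-up: [ 0.58  -0.006 -0.814]
handle pitch (tip down +) deg 28.7 rows 168
collar median [585.1 -26.5 169.3] along tube from mouth 94.7
```

Now I level the rod by the reverse arc, with the tip still in the mouth.

Request:
send_rows:
  steps:
    - [[-0.65,0,-0.35,0,0],[-0.55,0,0.7,0,0],[-0.5,0,0.8,0,0],[-0.45,0,0.8,0,0]]

```text
clock: 17.72
position: [636.3, -16.2, 144.0]
ee_rot: [-0.108, 0.993, -0.011, -0.053]
contact_force: [1.4, 0.4, 4.2]
gripper_width: 14.9
```

```bash
python3 ax.py;python3 tilt.py t11; python3 tip.py -6 0
```

```text
clk 17.7167 F [1.4 0.4 4.2] w 14.9 toolz [-0.103 -0.033 -0.994] yaw 102.41
grip along tube 136.8 left -0.8 above axis -27.1 | 1cm inward in tool: [0.807 0.008 0.59 ] 1cm perp-up: [ 0.591 -0.007 -0.807]
handle pitch (tip down +) deg 19.5 rows 171
collar median [595.2 -24.7 152.4] along tube from mouth 95.2
clk 17.7667 pos [636.  -16.1 141.8] F [ 1.3 -0.6  2.7] w 14.8 toolz [-0.106 -0.033 -0.994] tooly yaw 102.41
tip along/left/up -30.2 -0.4 52.1
shift cm [-2.98  0.08  4.91]
```

Request:
send_rows:
  steps:
    - [[-0.5,0,0.8,0,0],[-0.4,0,0.8,0,0],[-0.35,0,0.8,0,0],[-0.3,0,0.6,0,0]]

```text
clock: 18.1
position: [645.6, -14.5, 107.8]
ee_rot: [-0.107, 0.992, -0.011, -0.058]
contact_force: [-0.6, 0.3, 3.3]
gripper_width: 14.7
```

```bash
python3 ax.py;python3 tilt.py t12; python3 tip.py -6 0
```

```text
clk 18.1 F [-0.6  0.3  3.3] w 14.7 toolz [-0.113 -0.035 -0.993] yaw 102.4
grip along tube 127.0 left -1.1 above axis -63.2 | 1cm inward in tool: [0.801 0.008 0.599] 1cm perp-up: [ 0.599 -0.007 -0.801]
handle pitch (tip down +) deg 4.5 rows 172
collar median [602.1 -23.3 128.8] along tube from mouth 89.4
clk 18.15 pos [645.7 -14.4 106.4] F [ 0.3 -0.6  2. ] w 15.1 toolz [-0.114 -0.035 -0.993] tooly yaw 102.4
tip along/left/up -20.2 -0.7 18.1
shift cm [-1.62  0.08  1.62]
```

Request:
send_rows:
  steps:
    - [[-0.2,0,0.6,0,0],[-0.6,0,0.05,0,0],[-1.5,0,0,0,0],[-2,0,-0.1,0,0],[-1.5,0,-0.1,0,0],[0,0,0,0,0],[0,0,0,0,0]]

```text
clock: 18.73
position: [702.1, -1.8, 89.4]
ee_rot: [-0.107, 0.992, -0.01, -0.061]
contact_force: [-0.5, 0.1, -1.4]
gripper_width: 15.2
```

```bash
python3 ax.py;python3 tilt.py t13; python3 tip.py 40 0
```

```text
clk 18.7333 F [-0.5  0.1 -1.4] w 15.2 toolz [-0.119 -0.033 -0.992] yaw 102.29
grip along tube 167.9 left -0.7 above axis -108.2 | 1cm inward in tool: [0.798 0.005 0.603] 1cm perp-up: [ 0.603 -0.005 -0.798]
handle pitch (tip down +) deg 1.0 rows 172
collar median [658.2 -10.7 113.2] along tube from mouth 131.4
clk 18.7833 pos [701.8  -1.9  89.2] F [ 0.1 -0.6 -1.8] w 15.0 toolz [-0.119 -0.033 -0.992] tooly yaw 102.29
tip along/left/up 37.4 -0.1 1.7
shift cm [-0.28  0.01  0.14]
```

Rod is out and level (1°). I raise it clear of the can and travel towards the pad.

Request:
send_rows:
  steps:
    - [[0.3,0,-2,0,0],[0.4,0,-3,0,0],[0.4,0,-3,0,0],[0.4,0,-2,0,0],[0.5,-2,0,0,0],[0.5,-2.5,0,0,0],[0.5,-2.5,0,0,0],[0.5,-2.5,0,0,0],[0.5,-2.5,0,0,0],[0,0,0,0,0]]

```text
clock: 19.62
position: [695.8, -126.5, 198.1]
ee_rot: [-0.109, 0.992, -0.008, -0.059]
contact_force: [-0.3, -0.2, -0.4]
gripper_width: 14.8
```

```bash
cat > pad.py <<'E'
from h import *
import sys
n=sys.argv[1]; st=arm.read_state(); im,d=optics.get_image("wrist"); np.savez(f"pics/{n}.npz",im=im,d=d,p=st["position"],q=st["ee_rot"])
C=cam("wrist",st);hsv=cv2.cvtColor(im,cv2.COLOR_BGR2HSV);hh=hsv[...,0];M=R.from_quat(st["ee_rot"]).as_matrix()
def comp(m):
    m=m.copy();m[:,:260]=0;m[:,380:]=0;nn,l,s,c=cv2.connectedComponentsWithStats(m.astype(np.uint8));i=1+np.argmax(s[1:,4]);return (l==i)&(d>0)
b=comp((hh>105)&(hh<130)&(hsv[...,1]>120)&(hsv[...,2]>50)); r=comp(((hh<8)|(hh>172))&(hsv[...,1]>140)&(hsv[...,2]>50))
y,x=np.nonzero(b);P=depthpts(C,np.c_[x,y],d[y,x]);Q=np.array([np.median(P[y==v],0) for v in np.unique(y) if (y==v).sum()>8])
dx=M[:,0].copy();dx[2]=0;dx/=np.linalg.norm(dx);t=Q@dx
for k in range(3):
    a=np.polyfit(t,Q[:,2],1);e=abs(Q[:,2]-np.polyval(a,t));g=e<max(1.5,np.median(e)*2.5);t,Q=t[g],Q[g]
tip_=np.arctan(a[0]); u,s,v=np.linalg.svd(Q[:,:2]-Q[:,:2].mean(0));v=v[0]*np.sign(v[0]@dx[:2])
yr,xr=np.nonzero(r); top=np.percentile(yr,4); # face of the collar = top rows in the image
Pr=depthpts(C,np.c_[xr,yr],d[yr,xr]);face=np.median(Pr,0)-0; tr=(face@dx)+4; ztop=np.polyval(a,tr)-9/np.cos(tip_)
o=np.r_[Q[:,:2].mean(0)+v*(tr-np.r_[Q[:,:2].mean(0),0]@dx),ztop]; tip=o+110*np.cos(tip_)*np.r_[v,np.tan(tip_)]
pad=np.array([479.3,-284.4,62]);D=pad+[0,0,40]-tip
print("clk",st["clock"],"pos",st["position"].round(1),"F",st["contact_force"].round(1),"toolz",M[:,2].round(3),"tip-up deg",np.degrees(tip_).round(1),"rod face",o.round(1),"tip",tip.round(1),"tip-pad",(tip-pad).round(1),"shift",(D@M/10).round(2),"rod yaw",np.degrees(np.arctan2(-v[1],-v[0])).round(1))
E
python3 pad.py p1
```

```text
clk 19.6167 pos [ 695.8 -126.5  198.1] F [-0.3 -0.2 -0.4] toolz [-0.116 -0.03  -0.993] tip-up deg -1.2 rod face [ 648.1 -136.5  211.5] tip [ 540.8 -160.4  209.3] tip-pad [ 61.5 124.  147.3] shift [  7.34 -10.73  11.73] rod yaw 12.6
```

Request:
send_rows:
  steps:
    - [[1.4,-2.1,0.5,0,0],[1.4,-2.1,0.5,0,0],[1.4,-2.1,1,0,0],[1.4,-2.1,1,0,0],[1.2,-2.0,1,0,0],[0,0,2,0,0],[0,0,2,0,0],[0,0,1.5,0,0],[0,0,0,0,0],[0,0,0,0,0]]

```text
clock: 20.5
position: [638.1, -241.5, 110.2]
ee_rot: [-0.111, 0.992, -0.007, -0.055]
contact_force: [-0.6, 0.9, -0.8]
gripper_width: 15.2
```

```bash
python3 pad.py p2
```

```text
clk 20.5 pos [ 638.1 -241.5  110.2] F [-0.6  0.9 -0.8] toolz [-0.107 -0.026 -0.994] tip-up deg -1.6 rod face [ 590.2 -251.7  123.3] tip [ 482.9 -276.   120.1] tip-pad [ 3.6  8.4 58.1] shift [ 0.34 -0.73  1.86] rod yaw 12.8
```

Request:
send_rows:
  steps:
    - [[0.2,-0.4,0.6,0,0],[0.15,-0.35,0.6,0,0],[0,0,0.5,0,0],[0,0,0,0,0],[0,0,0,0,0],[0,0,0,0,0]]

```text
clock: 21.05
position: [637.1, -249.5, 96.1]
ee_rot: [-0.113, 0.992, -0.008, -0.051]
contact_force: [0.1, 0.3, -0.9]
gripper_width: 15.2
```

```bash
python3 pad.py p3
python3 - <<'E'
from h import *
# dial and tip in the scene view and depth
im,d=optics.get_image("scene");C=cam("scene")
vv,uu=np.mgrid[200:270,140:260];P=depthpts(C,np.c_[uu.ravel(),vv.ravel()],d[vv,uu].ravel())
s=(P[:,2]>96)&(P[:,2]<110)&(np.hypot(P[:,0]-484,P[:,1]+377)<32);print("dial bar",s.sum(),cv2.minAreaRect(P[s][:,:2].astype(np.float32)))
t=(P[:,2]>85)&(P[:,2]<130)&(np.hypot(P[:,0]-479,P[:,1]+284)<45);T=P[t];print("rod near pad",t.sum());
if t.sum(): i=np.argsort(T[:,0])[:6];print(T[i].round(1),T[:,2].mean())
z=np.load("pics/p3.npz");Cw=cam("wrist",dict(position=z["p"],ee_rot=z["q"]));print("pad in wrist px",proj(Cw,[479.3,-284.4,62]))
for f in(optics,):
  s=arm.read_state();print(s["joint_vel"])
E
```

```text
clk 21.05 pos [ 637.1 -249.5   96.1] F [ 0.1  0.3 -0.9] toolz [-0.1   -0.027 -0.995] tip-up deg -2.1 rod face [ 589.1 -259.8  108.8] tip [ 481.9 -284.3  104.7] tip-pad [ 2.6  0.1 42.7] shift [0.23 0.05 0.3 ] rod yaw 12.9
dial bar 108 ((486.3479309082031, -376.0188903808594), (41.19789123535156, 16.301034927368164), 78.53470611572266)
rod near pad 18
[[ 480.7 -285.   105.6]
 [ 487.7 -285.7  108.8]
 [ 488.6 -281.   107.9]
 [ 488.7 -286.3  106.4]
 [ 490.5 -283.4  110.5]
 [ 494.5 -284.   110.9]] 109.16738352119114
pad in wrist px [[322.44734194 -61.55736623]]
[-0.00023602 -0.00059887 -0.00023834  0.00019253 -0.00100323 -0.00146951]
```

```bash
python3 -c "
from bench import arm,job
s=arm.read_state();print(s['clock'],s['position'],s['gripper_width'])
print(job.job_done());s=arm.read_state();print(s['clock'],s['position'],s['gripper_width'],s['contact_force'])"
```

```text
21.15 [ 637.26327559 -249.5150903    96.35998804] 14.889003559019839
the job is handed in; nothing more can be done
None
the job is handed in; nothing more can be done
```

The whole sequence was carried out and handed in at 21.2 s of the 61 s allowed. No verdict was reported.

- **Dial:** turned from about 0.51 to about 1.81 rad. The last scene-camera check gave about 1.82, against the 1.8 target.
- **Rod in the tube:** the tool axis stays near vertical, so I used the mouth of the tube to pivot the rod in the grip to 30°, then pushed it home. The collar stopped on the mouth: about 10 N push-back, no further motion when pushed, and contact visible in the scene picture. I then drew it out and levelled it by the reverse pivot.
- **Final pose:** the rod is held at 15 mm finger opening, about 2° off level, with the arm still. The wrist camera puts the tip 2.6 mm from the pad's centre and 43 mm above it. The scene camera agrees to about 1.5 mm.
- **Checks that failed or disagreed:**
  - The first grasp of the rod closed about 12 mm high, so I opened and regrasped.
  - A triangulated height for the handle came out at 48 mm, against a depth reading of 68 mm at its top. I used the depth reading.
  - Before insertion, the scene view put the tip about 3 mm from where I predicted. It still entered the bore without noticeable contact force.
  - The tool tilted by up to about 7° on the way, which did not matter because I levelled the rod itself.
- **Not checked:** I did not re-measure the other things on the bench at the end. Apart from the deliberate contacts in the tube, I saw no unexpected contact forces.

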